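Hang a pipette on its rack between two others

ROBOT

A 6-joint arm with a two-finger parallel gripper is mounted at the origin on a cart in front of the work surface, level with it; the furniture and walls round the work are solid. World frame = base frame: x ahead of the robot, y to its left, z up, the work surface at z = 0. Lengths are in m, angles in degrees, forces in N, time in s.
With the tool pointing down it reaches from about 0.3 to 0.75 m from the base axis. Payload 8.5 kg.
Tool frame: the origin (TCP) lies on the mounting face of the last link; the fingertips stand tip_extent ahead of it and the grasp point (between the pads) lies 155 mm ahead of it (tip_extent is the distance from the TCP to the fingertips, in m); z points along the fingers, y is the line along which they close (so a half turn about z gives the same grasp; the last joint's range is limited). The gripper opens to 85 mm and grips with 20 to 120 N. Pads are 22 mm wide; open, the fingers measure 114 mm over their backs; the gripper's body (76 mm by 85 mm) begins 54 mm behind the grasp point. The pads swing forward as they close: fully open they stand 13 mm farther back than shut.
Start: joints at [52.237, 21.807, 74.336, -0, 83.858, -12.336], TCP at [0.236, 0.497, 0.405] pointing down, gripper open.
Joint ranges: [-178.18, 178.18], [-50.72, 133.34], [12.68, 142.11], [-81.47, 261.47], [9.98, 163.14], [-165.26, 165.26]. Speed limits (degrees/s): [136.94, 136.94, 180, 180, 180, 180].

INTERFACE

Orientations are given as a 3x3 rotation matrix whose columns are the frame's x, y, z axes.
In Python, from rig import observe, get_image, camera_params, close_job, tip_extent gives the robot as it stands.
- The arm moves only by the shell command python3 -m creep 'ROWS' [FORCE]. ROWS is JSON, a list of rows, each an object with "jaw": the gripper's target within -1 to 1 (shut at 1, half-way at 0, fully open at -1); "travel": the shift along the world's x, y, z in mm, a list of three; "roll": the turn about the world's z in rad. A call has 1 to 12 rows; each row is the pose to reach, as a shift and turn from the pose commanded when the call began; what a row does not reach only later rows make up. A row lasts 1/10 s, in which the tool goes at most 50 mm and 8.59 degrees, less where a joint would pass 70% of its speed; a pose out of reach is approached as far as the arm can. A call with a gripper value outside its range is refused whole. The fingers move at their own pace and stop on an object; FORCE is the grip in N (left out, the last holds). Time passes only in rows, so rows that repeat a pose let the fingers close. It gives the time, the measured TCP pose, the force, the opening and the grip force at its end, in the units of the state.
- observe(): the state, without advancing time (a new reading comes with each control period).
- get_image(name): name is "side" or "top"; returns (picture, depth): 420x560x3 uint8, red, green, blue; 420x560 float32, m along the optical axis (not along the pixel's ray), 0 where there is no reading.
- camera_params(name): a dict with "mtx" (3x3 intrinsics, pixels), "extrinsics" (4x4, takes a point from camera to world coordinates). Camera axes: x right, y down, z forward; pixel columns grow to the right and rows downward; lengths in m; the calibration is good to about 2 mm. A picture is of the moment at which its call begins. camera_params takes no time and is no camera call.
- close_job(): hands the job in; it is judged then, once.
The state is a dict: "time_s": time; "q": joint angles; "qvel": joint speeds; "joint_efforts": joint torques, N m; "position": TCP position; "tool_rot": TCP orientation; "ft_force": force on the tool from outside, world axes, zero at the start; "wrist_torque": the same for the moment, N m; "grip_width": finger opening in m; "gripper_force": force on a finger pad.
Only numpy, scipy, OpenCV 4.12 (cv2) and the standard library are available. Lean on these libraries where they do the work, as an engineer would, in place of code of your own. Each camera call takes 0.05 s, during which the arm holds its last target. There are 200 camera calls.

TASK

Take the blue pipette out of its grey block and hang it upright in the empty blue cradle of the pipette rack, between the red and the yellow pipette, square with them. The cradle's height has been reset by hand, so lower it gently until you feel the cradle take its weight, and only then let go, without dropping or forcing it and without knocking the two pipettes beside it.

Things in the scene. Friction and masses are not known exactly. Their poses are not given: they have to be found in the camera images.
- pipette: The pipette to hang: white with blue button and bands, 95-145 g, 178 mm tall, upright, nose 45 mm deep in the block's hole. Origin at the nose tip, z up the barrel. Barrel 14 mm in diameter (z 18 to 105 mm, tapering to an 8 mm nose); flange 30 mm in diameter, z 105 to 109 mm; flat-sided head z 109 to 165 mm, 20 mm thick along x, 28 mm wide along y; 16 mm button (fixed) up to z 178 mm.
- grip (a point): Middle of the head of the pipette to hang, 139 mm above its nose tip, axes as the pipette's. Grasp here from above, fingers on the two faces 20 mm apart along x: in the rack only the front and back of the head have finger room.
- flange (a point): Centre of the underside of the flange of the pipette to hang, on the barrel axis, 105 mm above the nose tip; this face comes to rest on the cradle's seat. Its lower edge is bevelled by 3 mm.
- holder: Grey block, 70 x 70 x 55 mm, fixed to the bench, in which the pipette stands; origin at the centre of its underside. Round hole 16.5 mm in diameter, 45 mm deep, in the middle of its top: draw the pipette straight up by more than 50 mm.
- rack: Pipette rack, fixed to the bench: base 150 x 170 x 12 mm, three posts, three forked cradles 46 mm apart along y, slots open to the rack's -x (front). Origin at the centre of the base's underside, z up. The two grey outer cradles have their seats at z = 165 mm and hold pipettes whose buttons reach z = 238 mm. Nothing else of the rack rises over the cradles.
- place (a point): On the axis of the empty blue middle cradle, fixed to the rack (30 mm in front of its origin, z = 164 mm), axes as the rack's. The seat of the blue cradle is clamped anywhere from 14 mm below to 14 mm above this point: its true height is not reported and must be felt (or seen). The clamp holds; the fork itself gives on springs, 2.5 N per mm, up to 3 mm. Over 15 N on the rack is forcing.
- slot_back (a point): Middle of the flat back of the blue cradle's slot in plan, 8.5 mm behind point place, same height, fixed to the rack. Slot 17 mm wide; a barrel touching its back is 1.5 mm behind the axis, which is good enough. The flange sinks into a 35 mm square recess whose rim stands 5 mm over the seat, save across the slot: slide in from the front with the flange above the rim, then lower.
- neighbour_left: Red-banded pipette of the same shape and weight, hanging loose in the cradle at the rack's +y; origin at its nose tip. It can be knocked. Between its head and the head of a pipette hung in the middle there are 18 mm.
- neighbour_right: Yellow-banded pipette of the same shape and weight, hanging loose in the cradle at the rack's -y; origin at its nose tip. It too can be knocked.

How it is judged (in metres and radians):
On the way, in this order (a step that is already met when the one before it is completed fails the run):
1. the pipette is drawn clear of its block (height (world z) of pipette above 0.06 m and contact force between the fingers and pipette above 0.5 N), for 0.1 s.
2. still held, upright in the empty place, it is set down so that the rack takes its weight (horizontal distance between flange and place below 0.004 m and angle between pipette's own z axis and vertical below 0.1 rad and z of flange in the frame of place below 0.0175 m and contact force between pipette and rack above 0.6 N and contact force between the fingers and pipette above 0.5 N), for 0.1 s.
At the end, for the whole second after the job is handed in: The blue pipette hangs at rest, let go, in the middle cradle: flange within 3.5 mm of the cradle's axis and within 17 mm of the nominal height, carried by the rack, upright within 0.06 rad, head square with the rack within 0.2 rad (either way round); both neighbours within 8 mm of where they hung (horizontal distance between flange and place below 0.0035 m and z of flange in the frame of place between -0.017 and 0.017 m and angle between pipette's own z axis and vertical below 0.06 rad and angle between the x axis of pipette and the x axis of rack, either way round below 0.2 rad and contact force between pipette and rack above 0.4 N and linear speed of pipette below 0.03 m/s and contact force between the fingers and pipette below 0.05 N and distance of each of neighbour_left, neighbour_right from where it was at the start of the episode below 0.008 m); the robot touches nothing.
It fails at once if the pipette is forced against the rack (over 15 N) (contact force between pipette and rack above 15 N).
It fails at once if the pipette is dropped (moves faster than 0.2 m/s with no finger on it) (contact force between the fingers and pipette below 0.02 N and linear speed of pipette above 0.2 m/s).
It fails at once if the red pipette is knocked (moved 8 mm) (distance of neighbour_left from where it was at the start of the episode above 0.008 m).
It fails at once if the yellow pipette is knocked (moved 8 mm) (distance of neighbour_right from where it was at the start of the episode above 0.008 m).
It also fails if it takes over 51 s, if anything falls off the work surface, if the arm or the gripper's body presses on something with over 40 N, if the wrist force passes 120 N, or if a joint passes its speed limit or range.

## Working session

There is one attempt and no reset: what is moved stays moved. The work goes in short steps, Python scripts to look and compute and a shell command to move; the robot and the scene stay as the last step left them, time stands still between calls to the robot, and variables do not carry over. Pictures are saved under pics/ and viewed, at most 10 in all, crops included, and the job is handed in when it is done.

```bash
ls; mkdir -p pics
cat > h.py <<'E'
import numpy as np, cv2
from rig import *
def grab(n):
    im,d=get_image(n); p=camera_params(n); K=np.array(p["mtx"]);T=np.array(p["extrinsics"])
    v,u=np.mgrid[:d.shape[0],:d.shape[1]]
    c=np.stack([(u-K[0,2])/K[0,0]*d,(v-K[1,2])/K[1,1]*d,d],-1)
    P=c@T[:3,:3].T+T[:3,3]; P[d==0]=np.nan
    return im,d,P
E
python3 - <<'E'
from h import *
for n in("top","side"):
    im,d,P=grab(n); cv2.imwrite(f"pics/{n}0.png",im[...,::-1]); np.savez(f"{n}0.npz",im=im,P=P)
    print(n,np.round(camera_params(n)["extrinsics"],3).tolist())
s=observe();print(tip_extent() if callable(tip_extent) else tip_extent,s["time_s"],s["position"],np.round(s["tool_rot"],3).tolist(),s["grip_width"])
E
```

```text
pics
top [[-0.002, -0.983, 0.183, 0.403], [-1.0, 0.0, -0.007, 0.149], [0.007, -0.183, -0.983, 1.112], [0.0, 0.0, 0.0, 1.0]]
side [[0.321, -0.808, 0.495, 0.14], [-0.947, -0.269, 0.176, -0.036], [-0.009, -0.525, -0.851, 0.883], [0.0, 0.0, 0.0, 1.0]]
0.1734 0.1 [0.23612327 0.4966806  0.40417386] [[-0.903, 0.429, -0.001], [0.429, 0.903, -0.001], [0.0, -0.001, -1.0]] 0.08545761778029336
```

View pics/top0.png

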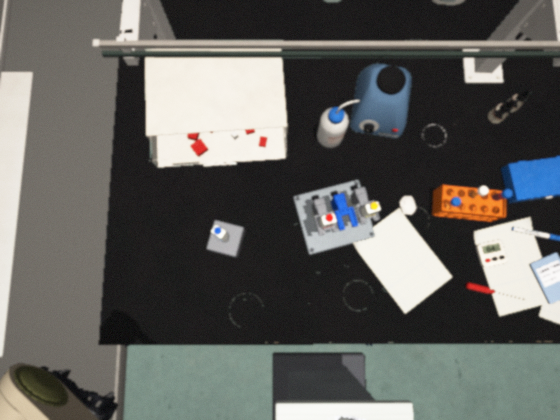

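View pics/side0.png

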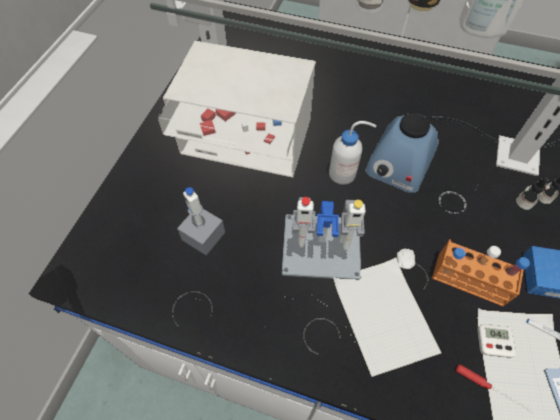

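The top view shows the pipette at (219,233) in its block, and the rack at (335,215) with red at (328,218), the blue cradle at (345,210) and yellow at (374,207). Next I'll measure from the point clouds.

Run:
```python
import numpy as np,cv2
for n in("top","side"):
    z=np.load(n+"0.npz");P=z["P"];im=z["im"];hsv=cv2.cvtColor(im,cv2.COLOR_RGB2HSV)
    X,Y,Z=np.moveaxis(P,-1,0)
    def rect(m,t):
        m=cv2.morphologyEx(m.astype(np.uint8),cv2.MORPH_OPEN,np.ones((2,2)))>0
        if m.sum()<4: print(n,t,"few");return
        p=P[m]; (c,s,a)=cv2.minAreaRect((p[:,:2]*1000).astype(np.float32)); print(n,t,m.sum(),"c",np.round(c,1),"s",np.round(s,1),"a",round(a,1),"z",np.round(np.percentile(p[:,2],[2,50,98])*1000,1),"mean",np.round(p.mean(0)*1000,1))
    print(n, 'pixelXYZ',np.round(P[233,219] if n=="top" else P[195,190],3))
    A=(X>.2)&(X<.65)
    pip=A&(Y>.28)&(Y<.46); rk=A&(Y>0)&(Y<.27)
    rect(pip&(Z>.045)&(Z<.062),"block")
    rect(pip&(Z>.12)&(Z<.155),"head sides")
    rect(pip&(Z>.158)&(Z<.172),"headtop")
    rect(pip&(Z>.172)&(Z<.19),"button")
    rect(rk&(Z>.006)&(Z<.018)&(hsv[...,2]>90),"base")
    H,S,V=np.moveaxis(hsv,-1,0)
    rect(rk&(Z>.215)&(Z<.232),"nb headtops")
    rect(rk&(Z>.228)&(S>120)&((H<10)|(H>170)),"red btn")
    rect(rk&(Z>.228)&(S>120)&(H>18)&(H<35),"yel btn")
    b=rk&(Z>.12)&(S>120)&(H>100)&(H<130); rect(b,"blue cradle")
    print(np.histogram(Z[b]*1000,bins=np.arange(120,230,4)))
```

```text
top pixelXYZ [0.522 0.274 0.186]
top block 266 c [530.3 291.2] s [40.1 68.1] a 75.8 z [nan nan nan] mean [nan nan nan]
top head sides few
top headtop few
top button 46 c [527.3 279.7] s [15.8 17.9] a 46.7 z [171.3 186.5 188.9] mean [526.5 282.2 181.7]
top base 1399 c [573.9  54.2] s [154.7  83.5] a 21.5 z [nan nan nan] mean [nan nan nan]
top nb headtops 92 c [551.6  36.2] s [19.2 62. ] a 22.4 z [153.2 222.6 237.3] mean [543.7  50.5 213. ]
top red btn 34 c [545.   50.7] s [10.8 11.3] a 44.7 z [224.7 237.1 240.5] mean [545.   50.8 236.8]
top yel btn few
top blue cradle 341 c [586.3   6.2] s [104.8  48.6] a 2.6 z [ 10.2 154.5 161.2] mean [579.8  14.9 141.2]
(array([  4,   3,   3,   2,   5,   3,   6,  49, 163,  77,  28,   3,   0,
         0,   0,   0,   0,   0,   0,   0,   0,   0,   0,   0,   0,   0,
         0]), array([120, 124, 128, 132, 136, 140, 144, 148, 152, 156, 160, 164, 168,
       172, 176, 180, 184, 188, 192, 196, 200, 204, 208, 212, 216, 220,
       224, 228]))
side pixelXYZ [0.524 0.275 0.176]
side block 313 c [529.8 289.5] s [41.2 69.5] a 74.4 z [45.6 54.5 59.4] mean [516.
[... 339 characters left out ...]
.8] s [125.8 275.2] a 32.2 z [nan nan nan] mean [nan nan nan]
side nb headtops 132 c [612.8  61.4] s [159.4  26.4] a 9.1 z [ -2.4 223.1 228.7] mean [549.9  50.5 206.6]
side red btn 52 c [545.8  49.4] s [10.6 17.5] a 86.5 z [223.9 236.8 239.3] mean [544.6  48.8 235. ]
side yel btn few
side blue cradle 368 c [621.1  18.3] s [177.5  26.9] a 8.8 z [nan nan nan] mean [nan nan nan]
(array([  0,   0,   0,   2,   2,   0,   9,  45, 209,  73,  31,   0,   0,
         0,   0,   0,   0,   0,   0,   0,   0,   0,   0,   0,   0,   0,
         0]), array([120, 124, 128, 132, 136, 140, 144, 148, 152, 156, 160, 164, 168,
       172, 176, 180, 184, 188, 192, 196, 200, 204, 208, 212, 216, 220,
       224, 228]))
```

Run:
```python
import numpy as np,cv2
for n in("top","side"):
    z=np.load(n+"0.npz");P=z["P"];im=z["im"];hsv=cv2.cvtColor(im,cv2.COLOR_RGB2HSV)
    X,Y,Z=np.moveaxis(P,-1,0);H,S,V=np.moveaxis(hsv,-1,0)
    def rect(m,t):
        k,l,st,_=cv2.connectedComponentsWithStats(m.astype(np.uint8))
        if k<2: print(n,t,"none");return
        m=l==1+np.argmax(st[1:,4]); p=P[m]
        (c,s,a)=cv2.minAreaRect((p[:,:2]*1000).astype(np.float32)); print(n,t,m.sum(),"c",np.round(c,1),"s",np.round(s,1),"a",round(a,1),"z",np.round(np.percentile(p[:,2],[2,50,98])*1000,1),"mean",np.round(p.mean(0)*1000,1))
    A=(X>.3)&(X<.7)
    pip=A&(Y>.2)&(Y<.4)
    rk=A&(Y>-.12)&(Y<.14)
    rect(pip&(Z>.045)&(Z<.062),"block")
    rect(pip&(Z>.158)&(Z<.177),"headtop")
    rect(pip&(Z>.182)&(Z<.195),"button")
    rect(rk&(Z>.004)&(Z<.020)&(V>80)&(S<90),"base")
    rect(rk&(Z>.225)&(S>100)&((H<10)|(H>170)),"red btn")
    rect(rk&(Z>.225)&(S>100)&(H>15)&(H<38),"yel btn")
    rect(rk&(Z>.218)&(Z<.23)&(Y>.025),"redhead")
    rect(rk&(Z>.218)&(Z<.23)&(Y<-.01),"yelhead")
    b=rk&(Z>.143)&(Z<.18)&(S>120)&(H>100)&(H<130); rect(b,"blue cradle")
    print(np.round(np.percentile(Z[b]*1000,[5,25,50,75,90,95,99]),1))
im=np.load("top0.npz")["im"];a=cv2.resize(im[170:265,285:395],None,fx=5,fy=5,interpolation=3)[...,::-1]
b=cv2.resize(im[210:265,195:255],None,fx=4,fy=4,interpolation=3)[...,::-1]
c=np.zeros((475,800,3),np.uint8);c[:,:550]=a;c[:220,560:800]=b;cv2.imwrite("pics/crop1.png",c)
```

```text
top block 709 c [528.3 279.1] s [70.3 70.4] a 75.6 z [50.2 54.8 58.9] mean [524.8 275.7  54.8]
top headtop 87 c [528.4 279.2] s [28.6 20.9] a 53.5 z [163.  173.2 176.4] mean [525.8 277.  172.3]
top button 46 c [528.  279.4] s [14.5 12.9] a 87.7 z [184.  187.3 189.3] mean [528.1 278.6 187.2]
top base 2350 c [580.3  13.4] s [166.1 171.8] a 14.9 z [ 7.1 11.7 15.9] mean [574.2  27.   11.6]
top red btn 42 c [546.9  52.3] s [12.  12.8] a 88.8 z [234.2 237.7 240.5] mean [546.7  52.7 237.6]
top yel btn 42 c [570.7 -37.1] s [12.1 12.6] a 88.4 z [235.  237.6 240.1] mean [570.5 -36.5 237.5]
top redhead 92 c [546.4  52.6] s [20.7 27.7] a 12.8 z [218.7 223.4 226.7] mean [544.6  53.5 223.2]
top yelhead 84 c [569.9 -35.8] s [20.5 27.6] a 16.9 z [218.3 223.4 226.5] mean [567.7 -33.8 223.1]
top blue cradle 430 c [575.5  13. ] s [78.9 41.2] a 15.2 z [148.9 155.4 162.7] mean [574.5  12.  155.6]
[149.9 153.2 155.4 157.6 160.2 161.3 163.8]
side block 844 c [527.7 278.7] s [72.3 71.4] a 75.5 z [46.5 54.4 57.7] mean [522.2 274.5  54.1]
side headtop 127 c [526.5 277.5] s [27.2 20.4] a 53.6 z [158.8 171.9 176.2] mean [522.  273.8 170. ]
side button 51 c [527.8 278.2] s [14.9 14.1] a 27.3 z [183.1 187.  189.1] mean [526.9 277.6 186.8]
side base 3286 c [581.1  13.3] s [158.  171.5] a 13.9 z [ 7.5 11.6 15. ] mean [561.1  12.2  11.5]
side red btn 55 c [545.2  50.5] s [14.3 12.6] a 14.3 z [234.1 237.2 239.4] mean [544.7  50.7 237.2]
side yel btn 52 c [568.3 -37.5] s [15.4 12.2] a 13.3 z [234.3 237.3 239.5] mean [567.7 -37.7 237.3]
side redhead 124 c [544.5  51.4] s [18.4 27.5] a 14.2 z [218.6 223.7 226.8] mean [541.6  50.9 223.3]
side yelhead 129 c [567.7 -37.6] s [20.5 27.9] a 17.8 z [218.1 223.3 226.4] mean [564.8 -37.1 222.9]
side blue cradle 483 c [573.2  11.6] s [79.2 38.5] a 15.3 z [148.7 155.  161.7] mean [571.3  10.7 155.3]
[150.3 153.4 155.  157.1 160.2 161.2 162.4]
```

View pics/crop1.png

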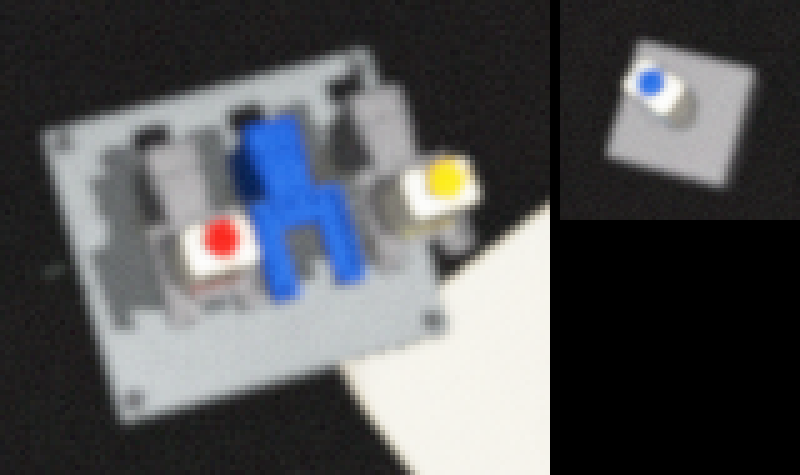

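The crop shows the blue head turned about 53° in its block at (650,85). The cradle's slot opens towards the robot, with its back edge near (310,228). I'll start the approach and extract the cradle's geometry from the saved clouds.

```bash
python3 - <<'E'
import numpy as np,cv2
a=np.deg2rad(14.75);R=np.array([[np.cos(a),-np.sin(a)],[np.sin(a),np.cos(a)]])
for n,o in(("top",(558.8,7.6)),("side",(556.7,6.5))):
    z=np.load(n+"0.npz");P=z["P"]*1000;hsv=cv2.cvtColor(z["im"],cv2.COLOR_RGB2HSV);H,S,V=np.moveaxis(hsv,-1,0)
    L=(P[...,:2]-o)@R; x,y=L[...,0],L[...,1];Z=P[...,2]
    b=(Z>140)&(Z<182)&(abs(x)<80)&(abs(y)<30)&(S>120)&(H>100)&(H<130)
    print(n,"rows x; cols y -24..24 step4 ; median Z of blue")
    for x0 in range(-28,72,4):
        print(x0,[int(np.median(Z[c])) if (c:=b&(x>=x0)&(x<x0+4)&(y>=y0)&(y<y0+4)).sum()>0 else 0 for y0 in range(-24,24,4)])
    g=(Z>4)&(Z<20)&(V>80)&(S<90)&(abs(y)<100)&(abs(x-30)<110)
    print("base x,y pct",np.round(np.percentile(x[g],[.5,2,98,99.5])),np.round(np.percentile(y[g],[.5,2,98,99.5])))
E
python3 -m creep '[{"jaw":-1,"travel":[25,-18,0],"roll":-0.147},{"jaw":-1,"travel":[49,-36,0],"roll":-0.294},{"jaw":-1,"travel":[73,-54,0],"roll":-0.441},{"jaw":-1,"travel":[97,-73,0],"roll":-0.588},{"jaw":-1,"travel":[122,-91,0],"roll":-0.735},{"jaw":-1,"travel":[146,-109,0],"roll":-0.882},{"jaw":-1,"travel":[170,-127,0],"roll":-1.03},{"jaw":-1,"travel":[195,-145,0],"roll":-1.177},{"jaw":-1,"travel":[219,-164,0],"roll":-1.324},{"jaw":-1,"travel":[243,-182,0],"roll":-1.471},{"jaw":-1,"travel":[268,-200,0],"roll":-1.618},{"jaw":-1,"travel":[292,-218,0],"roll":-1.765}]'
```

```text
top rows x; cols y -24..24 step4 ; median Z of blue
-28 [0, 0, 0, 0, 0, 0, 0, 0, 0, 0, 0, 0]
-24 [0, 159, 159, 0, 0, 0, 0, 0, 0, 160, 164, 0]
-20 [0, 160, 159, 155, 161, 0, 0, 0, 157, 157, 159, 160]
-16 [0, 159, 154, 155, 0, 0, 0, 0, 154, 156, 158, 158]
-12 [0, 158, 154, 154, 0, 0, 0, 0, 153, 154, 161, 159]
-8 [0, 160, 155, 154, 154, 0, 0, 0, 157, 155, 158, 162]
-4 [0, 159, 154, 156, 153, 0, 0, 0, 152, 153, 157, 0]
0 [0, 158, 156, 156, 0, 0, 0, 0, 154, 155, 158, 0]
4 [0, 160, 157, 155, 151, 0, 0, 0, 153, 154, 160, 164]
8 [0, 160, 156, 155, 154, 153, 156, 156, 153, 155, 156, 0]
12 [0, 158, 156, 154, 156, 156, 154, 156, 154, 155, 159, 0]
16 [0, 159, 157, 157, 157, 156, 160, 158, 160, 158, 160, 0]
20 [0, 0, 159, 161, 153, 155, 155, 156, 153, 159, 0, 0]
24 [0, 0, 0, 153, 152, 155, 153, 156, 155, 0, 0, 0]
28 [0, 0, 0, 0, 154, 154, 155, 155, 154, 0, 0, 0]
32 [0, 0, 0, 152, 154, 154, 154, 155, 151, 149, 0, 0]
36 [0, 0, 0, 150, 154, 154, 154, 154, 154, 141, 0, 0]
40 [0, 0, 0, 153, 154, 154, 154, 153, 152, 150, 0, 0]
44 [0, 0, 0, 150, 152, 152, 151, 151, 149, 0, 0, 0]
48 [0, 0, 0, 151, 152, 1
[... 1186 characters left out ...]
 153, 152, 0, 0, 0]
36 [0, 0, 0, 151, 153, 153, 153, 153, 153, 153, 0, 0]
40 [0, 0, 0, 150, 153, 154, 154, 153, 152, 0, 0, 0]
44 [0, 0, 0, 150, 152, 152, 153, 153, 151, 0, 0, 0]
48 [0, 0, 0, 150, 153, 152, 152, 151, 152, 151, 0, 0]
52 [0, 0, 0, 151, 151, 152, 152, 151, 152, 150, 0, 0]
56 [0, 0, 0, 151, 151, 0, 150, 0, 0, 0, 0, 0]
60 [0, 0, 0, 0, 0, 0, 0, 0, 0, 0, 0, 0]
64 [0, 0, 0, 0, 0, 0, 0, 0, 0, 0, 0, 0]
68 [0, 0, 0, 0, 0, 0, 0, 0, 0, 0, 0, 0]
base x,y pct [-45. -44.  91. 101.] [-83. -80.  83.  85.]
time_s: 1.3
position: [0.5291, 0.2778, 0.4043]
tool_rot: [[0.601, 0.8, -0.001], [0.8, -0.601, -0.0], [-0.001, -0.001, -1.0]]
ft_force: [-0.5, -0.3, -0.1]
grip_width: 0.0854
gripper_force: 0.0
```

Both cameras agree: the seat is at z≈155 mm with its rim at 160, and the slot is centred on the midpoint of the two neighbours. Descending and gripping, 6 mm above the grip point so the gripper body clears the neighbours' buttons.

```bash
python3 -m creep '[{"jaw":-1,"travel":[-1,1,-10],"roll":0.005},{"jaw":-1,"travel":[-1,1,-22],"roll":0.005},{"jaw":-1,"travel":[-1,1,-34],"roll":0.005},{"jaw":-1,"travel":[-1,1,-46],"roll":0.005},{"jaw":-1,"travel":[-1,1,-58],"roll":0.005},{"jaw":-1,"travel":[-1,1,-70],"roll":0.005},{"jaw":-1,"travel":[-1,1,-80],"roll":0.005},{"jaw":-1,"travel":[-1,1,-88],"roll":0.005},{"jaw":-1,"travel":[-1,1,-94],"roll":0.005},{"jaw":-1,"travel":[-1,1,-94],"roll":0.005},{"jaw":0,"travel":[-1,1,-94],"roll":0.005},{"jaw":0,"travel":[-1,1,-94],"roll":0.005}]' 30
python3 -m creep '[{"jaw":0.3,"travel":[0,0,0],"roll":0},{"jaw":0.5,"travel":[0,0,0],"roll":0},{"jaw":1,"travel":[0,0,0],"roll":0},{"jaw":1,"travel":[0,0,0],"roll":0},{"jaw":1,"travel":[0,0,0],"roll":0},{"jaw":1,"travel":[0,0,0],"roll":0},{"jaw":1,"travel":[0,0,0],"roll":0},{"jaw":1,"travel":[0,0,0],"roll":0}]'
```

```text
time_s: 2.5
position: [0.5272, 0.2797, 0.3113]
tool_rot: [[0.592, 0.806, 0.001], [0.806, -0.592, 0.0], [0.001, 0.001, -1.0]]
ft_force: [-0.8, 0.6, -0.1]
grip_width: 0.0591
gripper_force: 0.0
time_s: 3.3
position: [0.5272, 0.2797, 0.311]
tool_rot: [[0.592, 0.806, 0.0], [0.806, -0.592, 0.0], [0.0, 0.0, -1.0]]
ft_force: [-1.2, 0.8, 4.1]
grip_width: 0.0197
gripper_force: 34.7
```

```bash
python3 -m creep '[{"jaw":1,"travel":[0,0,4],"roll":0},{"jaw":1,"travel":[0,0,10],"roll":0},{"jaw":1,"travel":[0,0,18],"roll":0},{"jaw":1,"travel":[0,0,26],"roll":0},{"jaw":1,"travel":[0,0,34],"roll":0},{"jaw":1,"travel":[0,0,42],"roll":0},{"jaw":1,"travel":[0,0,50],"roll":0},{"jaw":1,"travel":[0,0,58],"roll":0},{"jaw":1,"travel":[0,0,65],"roll":0},{"jaw":1,"travel":[0,0,70],"roll":0},{"jaw":1,"travel":[0,0,70],"roll":0},{"jaw":1,"travel":[0,0,70],"roll":0}]'
python3 - <<'E'
from h import *
im,d,P=grab("side");cv2.imwrite("pics/s1.png",cv2.resize(im[100:300,120:400,::-1],None,fx=2.5,fy=2.5))
X,Y,Z=np.moveaxis(P,-1,0)
hsv=cv2.cvtColor(im,cv2.COLOR_RGB2HSV);s=observe();print(s["ft_force"],s["wrist_torque"],s["position"])
E
```

```text
time_s: 4.5
position: [0.5271, 0.2797, 0.3805]
tool_rot: [[0.592, 0.806, -0.0], [0.806, -0.592, -0.0], [-0.0, -0.0, -1.0]]
ft_force: [0.2, -0.6, -1.8]
grip_width: 0.0197
gripper_force: 34.1
[-0.50453321 -0.03216377 -1.603941  ] [-0.02055358  0.08046847 -0.01777698] [0.52712714 0.27968345 0.38034853]
```

View pics/s1.png

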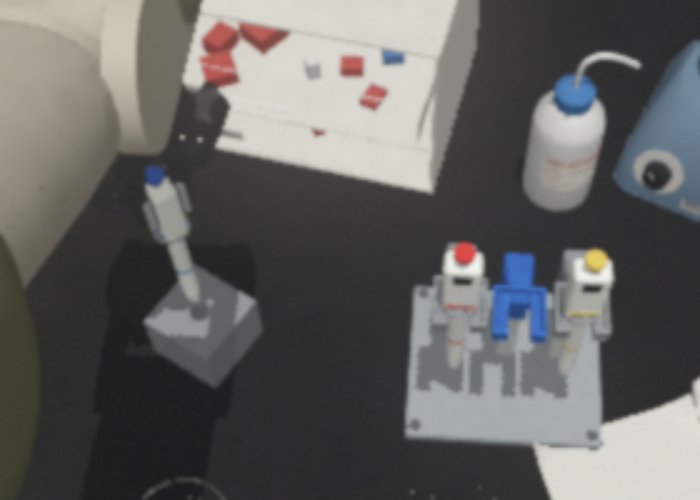

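The side view shows the pipette held upright with its nose above the block at (195,300); rack and neighbours are undisturbed. Next I'll carry it to 75 mm in front of the cradle and turn it square.

```bash
python3 -m creep '[{"jaw":1,"travel":[-2,-12,0],"roll":0.04},{"jaw":1,"travel":[-5,-36,0],"roll":0.12},{"jaw":1,"travel":[-9,-64,0],"roll":0.2},{"jaw":1,"travel":[-14,-94,0],"roll":0.29},{"jaw":1,"travel":[-18,-124,0],"roll":0.38},{"jaw":1,"travel":[-23,-154,0],"roll":0.47},{"jaw":1,"travel":[-27,-184,0],"roll":0.56},{"jaw":1,"travel":[-31,-214,0],"roll":0.65},{"jaw":1,"travel":[-35,-242,0],"roll":0.74},{"jaw":1,"travel":[-39,-266,0],"roll":0.81},{"jaw":1,"travel":[-41,-283,0],"roll":0.87},{"jaw":1,"travel":[-42.5,-291.3,0],"roll":0.891}]'
python3 -m creep '[{"jaw":1,"travel":[0,0,-4],"roll":0},{"jaw":1,"travel":[0,0,-8],"roll":0},{"jaw":1,"travel":[0,0,-8],"roll":0},{"jaw":1,"travel":[0,0,-8],"roll":0}]'
cat > meas.py <<'E'
from h import *
a=np.deg2rad(14.75);R=np.array([[np.cos(a),-np.sin(a)],[np.sin(a),np.cos(a)]])
s=observe();t=np.array(s["position"])*1000;print(s["time_s"],np.round(t,1),np.round(s["ft_force"],2))
import sys
for n,o in(("top",(558.8,7.6)),("side",(556.7,6.5))):
    im,d,P=grab(n);cv2.imwrite(f"pics/{n}_{sys.argv[1]}.png",cv2.resize(im[130:330,200:440,::-1],None,fx=3,fy=3,interpolation=3));np.savez(n+"1.npz",im=im,P=P)
    P=P*1000;hsv=cv2.cvtColor(im,cv2.COLOR_RGB2HSV);H,S,V=np.moveaxis(hsv,-1,0)
    L=(P[...,:2]-o)@R;lt=R.T@(t[:2]-o);e=L-lt;Z=P[...,2]
    m=(abs(e[...,0])<15)&(abs(e[...,1])<22)&(S>100)&(H>100)&(H<130)
    print(n,"tcp in place frame",np.round(lt,1))
    for z0 in range(60,280,10):
        k=(abs(e[...,0])<25)&(abs(e[...,1])<25)&(Z>z0)&(Z<=z0+10)
        if k.sum()>3:print(z0,k.sum(),"blue",(k&m).sum(),"x",np.round(np.percentile(e[k][:,0],[3,50,97]),1),"y",np.round(np.percentile(e[k][:,1],[3,50,97]),1))
E
python3 meas.py a
```

```text
time_s: 5.75
position: [0.4845, -0.013, 0.3805]
tool_rot: [[-0.256, 0.967, -0.001], [0.967, 0.256, -0.0], [0.0, -0.001, -1.0]]
ft_force: [-0.3, -0.0, -0.7]
grip_width: 0.0195
gripper_force: 34.0
time_s: 6.15
position: [0.4847, -0.0111, 0.3725]
tool_rot: [[-0.256, 0.967, -0.0], [0.967, 0.256, 0.0], [0.0, -0.0, -1.0]]
ft_force: [0.1, 0.4, -1.3]
grip_width: 0.0197
gripper_force: 33.9
6.15 [484.7 -11.1 372.5] [ 0.11  0.44 -1.29]
top tcp in place frame [-76.4   0.8]
side tcp in place frame [-74.1   1.3]
70 4 blue 0 x [-4.3 -4.2 -4.1] y [-1.   0.9  2.9]
80 8 blue 0 x [-5.8 -4.4 -1.8] y [-5.5 -1.3  5.8]
90 13 blue 0 x [-6.9 -5.4 -0.5] y [-4.6  2.   6.6]
100 15 blue 0 x [-6.8 -5.9 -3.9] y [-4.5  1.3  5.3]
110 15 blue 0 x [-7.  -6.  -2.7] y [-5.6  0.2  6.2]
120 18 blue 0 x [-7.1 -5.5  0.4] y [-5.4  2.1  6.8]
130 15 blue 0 x [-7.  -5.8 -2.6] y [-5.2  1.8  5.8]
140 19 blue 0 x [-7.4 -5.7  0.1] y [-5.4  2.7  6.8]
150 13 blue 0 x [-7.2 -5.8 -4.1] y [-5.   0.3  5.8]
170 8 blue 0 x [-15.1 -11.1  -9.1] y [-2.8  6.6 10.7]
180 6 blue 0 x [-13.9 -11.6  -8.9] y [ 4.4  7.9 11. ]
```

View pics/side_a.png

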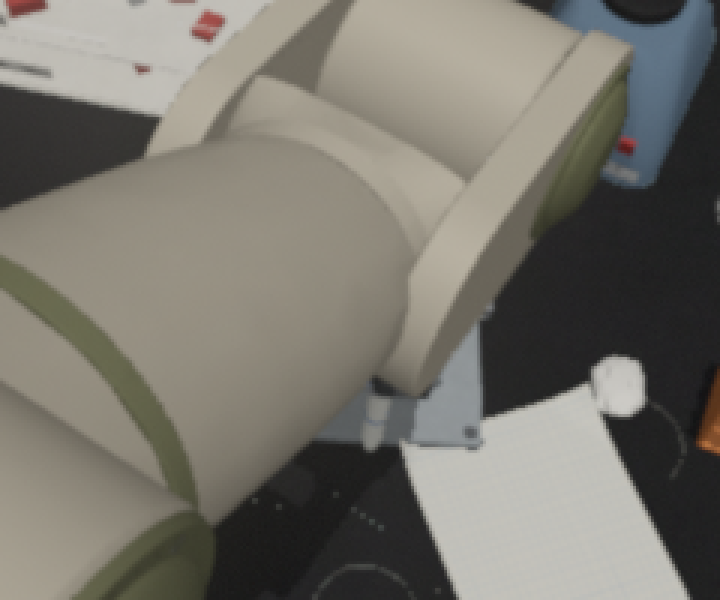

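The arm hides the head here, but the barrel and nose show at (375,420). In the side cloud the barrel is centred on the TCP to within about 0.5 mm. Next I'll get a finer slot centre from the first clouds.

Run:
```python
import numpy as np,cv2
a=np.deg2rad(14.75);R=np.array([[np.cos(a),-np.sin(a)],[np.sin(a),np.cos(a)]])
for n,o in(("top",(558.8,7.6)),("side",(556.7,6.5))):
    z=np.load(n+"0.npz");P=z["P"]*1000;H,S,V=np.moveaxis(cv2.cvtColor(z["im"],cv2.COLOR_RGB2HSV),-1,0)
    L=(P[...,:2]-o)@R;x,y=L[...,0],L[...,1];Z=P[...,2]
    b=(Z>148)&(Z<170)&(x>-20)&(x<4)&(abs(y)<27)&(S>120)&(H>100)&(H<130)
    yy=np.sort(y[b]);p,m=yy[yy>0],yy[yy<0]
    print(n,len(p),len(m),"inner",np.round(np.percentile(p,[3,8]),1),np.round(np.percentile(m,[97,92]),1),"outer",np.round(np.percentile(p,[92,97]),1),np.round(np.percentile(m,[8,3]),1),"means",p.mean(),m.mean())
    for w in(0,1):
        c=(Z>148)&(Z<170)&(abs(y)<6)&(x>0)&(x<22)&(S>120)&(H>100)&(H<130)
    print("slot back x",np.round(np.percentile(x[c],[1,3,8]),1))
```

```text
top 57 69 inner [9.3 9.7] [-7.9 -8.5] outer [20.2 20.7] [-18.6 -19.1] means 14.798457093184167 -13.822640264973149
slot back x [8.4 8.4 8.7]
side 61 62 inner [9.6 9.7] [-9.2 -9.3] outer [19.6 19.7] [-18.2 -18.3] means 14.650412980383962 -14.101224185794434
slot back x [9.  9.  9.2]
```

```bash
python3 -m creep '[{"jaw":1,"travel":[1,0,-4],"roll":0},{"jaw":1,"travel":[5,0,-8],"roll":0},{"jaw":1,"travel":[12,2,-8],"roll":0},{"jaw":1,"travel":[20,4.2,-8],"roll":0},{"jaw":1,"travel":[28,6.4,-8],"roll":0},{"jaw":1,"travel":[34,8,-8],"roll":0},{"jaw":1,"travel":[38,9,-8],"roll":0},{"jaw":1,"travel":[38.9,9.2,-8],"roll":0},{"jaw":1,"travel":[38.9,9.2,-8],"roll":0},{"jaw":1,"travel":[38.9,9.2,-8],"roll":0},{"jaw":1,"travel":[38.9,9.2,-8],"roll":0}]'
python3 meas.py b
```

```text
time_s: 7.35
position: [0.5234, -0.0024, 0.3648]
tool_rot: [[-0.255, 0.967, 0.0], [0.967, 0.255, -0.0], [-0.0, 0.0, -1.0]]
ft_force: [-0.3, 0.5, -0.9]
grip_width: 0.0197
gripper_force: 34.0
7.35 [523.4  -2.4 364.8] [-0.28  0.49 -0.94]
top tcp in place frame [-36.8  -0.7]
210 4 blue 0 x [-22.9 -18.6 -12.5] y [ 6.2  9.5 12.1]
230 4 blue 0 x [-24.5 -22.1 -19.1] y [ 8.2 12.8 14.1]
side tcp in place frame [-34.5  -0.2]
70 8 blue 0 x [-5.3 -4.9 -2.4] y [-4.7 -0.2  4.3]
80 11 blue 0 x [-6.1 -5.3 -2.6] y [-5.8 -0.3  5.6]
90 18 blue 0 x [-6.8 -5.6 -1. ] y [-5.4  1.6  6.6]
100 16 blue 0 x [-6.7 -5.2 -1.7] y [-5.4  0.4  6.4]
110 16 blue 0 x [-6.8 -5.3 -1.7] y [-5.4  1.5  6.3]
120 15 blue 0 x [-6.7 -5.4 -1. ] y [-5.7  0.8  6.8]
130 16 blue 0 x [-7.2 -5.8 -3.9] y [-5.5  1.   5.8]
140 20 blue 0 x [-7.4 -5.2 -1.4] y [-5.3  2.   6.7]
150 4 blue 0 x [-7.4 -7.  -6. ] y [-2.   0.9  3.5]
160 4 blue 0 x [-14.2 -12.2  -9.9] y [-7.4 -1.3  6.4]
170 40 blue 0 x [-15.  -10.3  -4.3] y [-9.4  1.6 14.2]
180 5 blue 0 x [-10.   -9.2  -7.2] y [11.7 13.4 13.7]
190 6 blue 0 x [-20.7 -16.2  -8.3] y [ 8.  11.  12.4]
200 4 blue 0 x [-23.6 -15.2 -12.4] y [ 6.7 11.5 11.6]
240 6 blue 0 x [-23.7 -22.9 -19.5] y [3.1 4.7 6.2]
```

View pics/top_b.png

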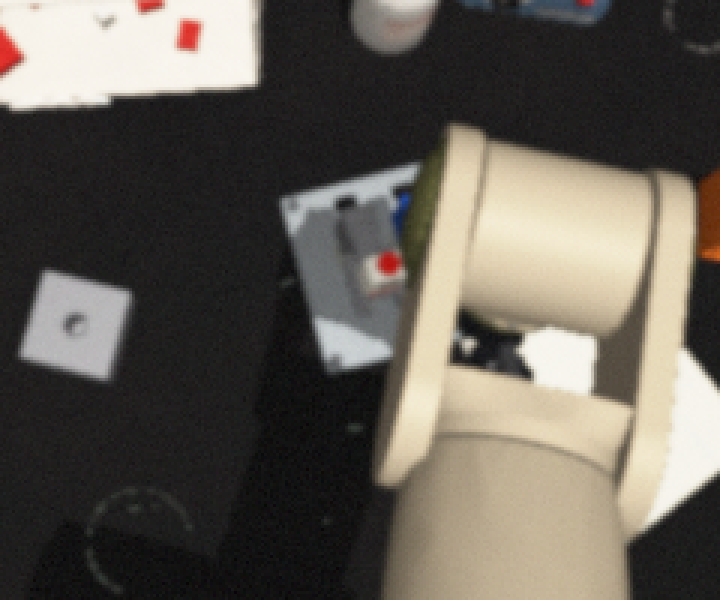

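The top view shows the red neighbour undisturbed at (388,263); the wrist hides the cradle. The side cloud puts the barrel on the slot centreline, with 34.5 mm still to slide, so I'll go in slowly.

```bash
python3 -m creep '[{"jaw":1,"travel":[2,0.5,0],"roll":0},{"jaw":1,"travel":[5,1.3,0],"roll":0},{"jaw":1,"travel":[8,2.1,0],"roll":0},{"jaw":1,"travel":[11,2.9,0],"roll":0},{"jaw":1,"travel":[14,3.7,0],"roll":0},{"jaw":1,"travel":[16,4.2,0],"roll":0},{"jaw":1,"travel":[17,4.5,0],"roll":0},{"jaw":1,"travel":[17,4.5,0],"roll":0}]'
python3 -m creep '[{"jaw":1,"travel":[2,0.5,0],"roll":0},{"jaw":1,"travel":[5,1.3,0],"roll":0},{"jaw":1,"travel":[8,2.1,0],"roll":0},{"jaw":1,"travel":[11,2.9,0],"roll":0},{"jaw":1,"travel":[13.5,3.5,0],"roll":0},{"jaw":1,"travel":[15.5,4,0],"roll":0},{"jaw":1,"travel":[16.3,4.3,0],"roll":0},{"jaw":1,"travel":[16.3,4.3,0],"roll":0},{"jaw":1,"travel":[16.3,4.3,0],"roll":0}]'
python3 meas.py c
```

```text
time_s: 8.25
position: [0.5406, 0.0021, 0.3647]
tool_rot: [[-0.255, 0.967, -0.0], [0.967, 0.255, 0.0], [0.0, -0.0, -1.0]]
ft_force: [-0.6, 0.3, -1.8]
grip_width: 0.0197
gripper_force: 34.1
time_s: 9.15
position: [0.5568, 0.0064, 0.3647]
tool_rot: [[-0.255, 0.967, -0.0], [0.967, 0.255, -0.0], [0.0, -0.0, -1.0]]
ft_force: [-0.5, -0.2, -1.2]
grip_width: 0.0194
gripper_force: 34.0
9.15 [556.8   6.4 364.7] [-0.54 -0.24 -1.17]
top tcp in place frame [-2.2 -0.6]
150 6 blue 0 x [-19.5 -14.9  -9.4] y [ 9.4 11.9 14.8]
190 4 blue 0 x [-15.4 -10.2  -8.3] y [ 9.1 12.  13. ]
200 10 blue 0 x [-22.5 -15.   -6.1] y [ 4.8 11.7 14.1]
210 8 blue 0 x [-22.6 -12.8  -5.1] y [ 7.1 11.8 14.6]
230 4 blue 0 x [-24.6 -22.2 -19.1] y [ 8.3 13.  14. ]
240 5 blue 0 x [-24.6 -23.2 -22.4] y [ 5.2  8.  11.7]
250 4 blue 0 x [-22.2 -21.7 -21.4] y [ 9.3 12.3 15.6]
260 4 blue 0 x [-20.9 -20.2 -18.1] y [15.2 17.6 18. ]
side tcp in place frame [ 0.1 -0.1]
60 4 blue 0 x [-4.2 -3.2 -2.3] y [-1.5  1.4  2.6]
70 7 blue 0 x [-6.  -5.4 -2.8] y [-4.6  1.   5.1]
80 15 blue 0 x [-7.  -5.9 -1.6] y [-5.5  0.1  6.3]
90 14 blue 0 x [-7.2 -5.5 -1.1] y [-5.5  0.9  6.9]
100 16 blue 0 x [-7.3 -5.2 -2.7] y [-6.1 -0.2  5.7]
110 16 blue 0 x [-7.  -5.7 -1.7] y [-4.6  0.8  6.4]
120 14 blue 0 x [-7.6 -5.7 -2.8] y [-5.7  0.5  5.1]
130 21 blue 0 x [-7.4 -5.4 -0.1] y [-5.3  2.3  6.6]
140 28 blue 0 x [-20.7  -6.8  -4.1] y [-18.   -2.5  18.9]
150 149 blue 77 x [-21.1  -8.   10.1] y [-17.7  11.7  21.2]
160 40 blue 10 x [-21.2 -15.6   0.3] y [-24.9 -15.1  19.8]
170 50 blue 0 x [-14.2 -10.2  -7.3] y [-11.1   1.7  13.3]
180 6 blue 0 x [-9.5 -5.6 -1.6] y [12.2 14.  14.2]
190 14 blue 0 x [-17.2 -14.1  -7.6] y [-10.2  11.4  13.3]
200 21 blue 0 x [-24.9 -23.1  -9.7] y [-5.7  2.8 12. ]
230 7 blue 0 x [-23.8 -22.5 -19. ] y [-8.8 11.2 12.5]
240 14 blue 0 x [-24.  -19.2 -15.1] y [-10.1   3.9   9.6]
250 9 blue 0 x [-24.3 -23.1 -22.2] y [-12.3  -9.5   4.3]
```

View pics/side_c.png

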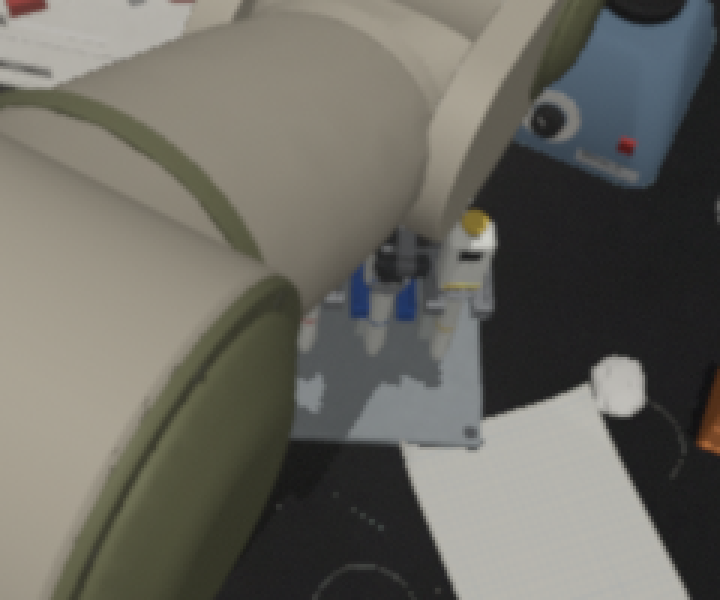

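The side view shows the barrel inside the blue fork at (380,300), between the two neighbours and not touching them. Lowering gently.

```bash
python3 -m creep '[{"jaw":1,"travel":[0,0,-1],"roll":0},{"jaw":1,"travel":[0,0,-2],"roll":0},{"jaw":1,"travel":[0,0,-3],"roll":0},{"jaw":1,"travel":[0,0,-4],"roll":0},{"jaw":1,"travel":[0,0,-5],"roll":0},{"jaw":1,"travel":[0,0,-6],"roll":0},{"jaw":1,"travel":[0,0,-7],"roll":0},{"jaw":1,"travel":[0,0,-7],"roll":0},{"jaw":1,"travel":[0,0,-7],"roll":0}]'
python3 -m creep '[{"jaw":1,"travel":[0,0,-1],"roll":0},{"jaw":1,"travel":[0,0,-2],"roll":0},{"jaw":1,"travel":[0,0,-3],"roll":0},{"jaw":1,"travel":[0,0,-3],"roll":0},{"jaw":1,"travel":[0,0,-3],"roll":0}]'
python3 -m creep '[{"jaw":1,"travel":[0,0,-1],"roll":0},{"jaw":1,"travel":[0,0,-2],"roll":0},{"jaw":1,"travel":[0,0,-2],"roll":0},{"jaw":1,"travel":[0,0,-2],"roll":0}]'
```

```text
time_s: 10.15
position: [0.5568, 0.0064, 0.3577]
tool_rot: [[-0.255, 0.967, -0.0], [0.967, 0.255, 0.0], [0.0, -0.0, -1.0]]
ft_force: [-1.1, -0.4, -2.7]
grip_width: 0.0198
gripper_force: 34.0
time_s: 10.65
position: [0.5569, 0.0064, 0.3547]
tool_rot: [[-0.255, 0.967, -0.0], [0.967, 0.255, 0.0], [0.0, -0.0, -1.0]]
ft_force: [-0.5, 0.1, -1.3]
grip_width: 0.0196
gripper_force: 34.0
time_s: 11.05
position: [0.5569, 0.0064, 0.3527]
tool_rot: [[-0.255, 0.967, -0.0], [0.967, 0.255, -0.0], [0.0, -0.0, -1.0]]
ft_force: [-0.5, 0.3, -2.3]
grip_width: 0.0195
gripper_force: 34.0
```

```bash
python3 -m creep '[{"jaw":1,"travel":[0,0,-0.5],"roll":0},{"jaw":1,"travel":[0,0,-1],"roll":0},{"jaw":1,"travel":[0,0,-1],"roll":0}]' | grep -E "pos|ft"
python3 -m creep '[{"jaw":1,"travel":[0,0,0],"roll":0}]' | grep -E "ft"
python3 -m creep '[{"jaw":1,"travel":[0,0,-0.5],"roll":0},{"jaw":1,"travel":[0,0,-0.7],"roll":0},{"jaw":1,"travel":[0,0,-0.7],"roll":0}]' | grep -E "pos|ft"
python3 -m creep '[{"jaw":1,"travel":[0,0,0],"roll":0}]' | grep -E "ft"
```

```text
position: [0.5569, 0.0064, 0.3517]
ft_force: [-0.0, 0.0, 0.3]
ft_force: [-0.0, 0.5, -1.3]
position: [0.5569, 0.0064, 0.3511]
ft_force: [0.4, 0.7, 0.7]
ft_force: [-0.3, 0.1, 0.5]
```

```bash
python3 -m creep '[{"jaw":1,"travel":[0,0,-0.5],"roll":0},{"jaw":1,"travel":[0,0,-0.5],"roll":0}]' | grep -E "pos|ft"
python3 -m creep '[{"jaw":1,"travel":[0,0,0],"roll":0}]' | grep -E "ft"
python3 -m creep '[{"jaw":1,"travel":[0,0,0],"roll":0}]' | grep -E "ft"
```

```text
position: [0.5568, 0.0064, 0.3506]
ft_force: [-0.4, 0.6, 1.3]
ft_force: [-0.7, -0.1, 2.2]
ft_force: [-1.0, 0.4, 1.7]
```

The wrist has gone from -1.5 N to about +1.7 N, so the cradle carries the weight with about 3 N. Releasing.

```bash
python3 -m creep '[{"jaw":0.6,"travel":[0,0,0],"roll":0},{"jaw":0.4,"travel":[0,0,0],"roll":0},{"jaw":0.2,"travel":[0,0,0],"roll":0},{"jaw":0.1,"travel":[0,0,0],"roll":0},{"jaw":0.0,"travel":[0,0,0],"roll":0},{"jaw":0.0,"travel":[0,0,0],"roll":0},{"jaw":0.0,"travel":[0,0,0],"roll":0}]' 20
python3 meas.py d | head -3
```

```text
time_s: 12.95
position: [0.5568, 0.0064, 0.3505]
tool_rot: [[-0.255, 0.967, -0.0], [0.967, 0.255, 0.0], [0.0, -0.0, -1.0]]
ft_force: [0.7, 0.5, -0.6]
grip_width: 0.0429
gripper_force: 0.0
12.95 [556.8   6.4 350.5] [ 0.65  0.49 -0.64]
top tcp in place frame [-2.2 -0.7]
150 13 blue 0 x [-19.6 -13.5  -9.5] y [ 7.1 12.3 15.4]
```

View pics/side_d.png

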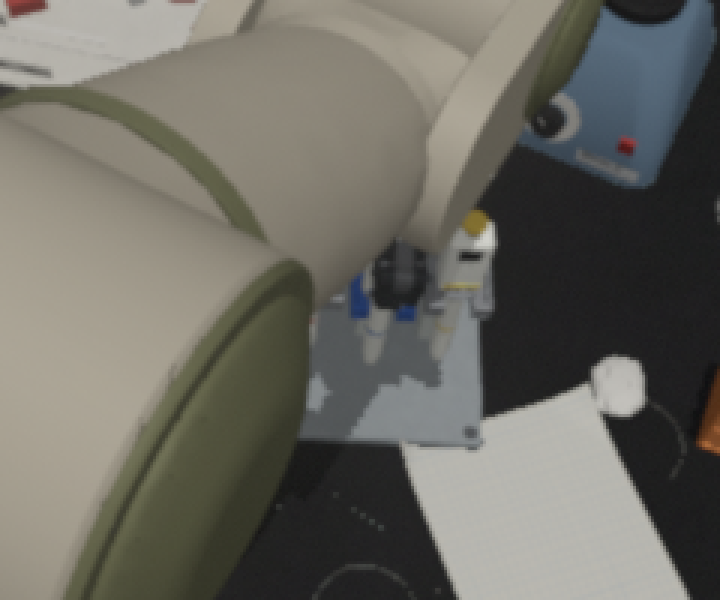

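The pipette stays upright in the fork at (375,330) after release. Withdrawing straight up.

```bash
python3 -m creep '[{"jaw":0,"travel":[0,0,4],"roll":0},{"jaw":0,"travel":[0,0,10],"roll":0},{"jaw":0,"travel":[0,0,18],"roll":0},{"jaw":0,"travel":[0,0,28],"roll":0},{"jaw":0,"travel":[0,0,40],"roll":0},{"jaw":0,"travel":[0,0,52],"roll":0},{"jaw":0,"travel":[0,0,64],"roll":0},{"jaw":0,"travel":[0,0,76],"roll":0},{"jaw":0,"travel":[0,0,88],"roll":0},{"jaw":0,"travel":[0,0,100],"roll":0},{"jaw":0,"travel":[0,0,100],"roll":0}]'
python3 -m creep '[{"jaw":0,"travel":[-15,15,0],"roll":0},{"jaw":0,"travel":[-30,45,0],"roll":0},{"jaw":0,"travel":[-50,75,0],"roll":0},{"jaw":0,"travel":[-70,105,0],"roll":0},{"jaw":0,"travel":[-90,135,0],"roll":0},{"jaw":0,"travel":[-110,165,0],"roll":0},{"jaw":0,"travel":[-130,195,0],"roll":0},{"jaw":0,"travel":[-150,225,0],"roll":0},{"jaw":0,"travel":[-160,240,0],"roll":0},{"jaw":0,"travel":[-160,240,0],"roll":0}]' | grep -E "pos|time"
python3 - <<'E'
from h import *
a=np.deg2rad(14.75);R=np.array([[np.cos(a),-np.sin(a)],[np.sin(a),np.cos(a)]])
c=[]
for n,o in(("top",(558.8,7.6)),("side",(556.7,6.5))):
    im,d,P=grab(n);P=P*1000;H,S,V=np.moveaxis(cv2.cvtColor(im,cv2.COLOR_RGB2HSV),-1,0)
    L=(P[...,:2]-o)@R;Z=P[...,2];near=(abs(L[...,0])<40)&(abs(L[...,1])<65)
    for t,m in(("red",(H<10)|(H>170)),("blue",(H>100)&(H<130)),("yel",(H>15)&(H<38))):
        k=near&m&(S>100)&(Z>218); k&=Z>np.max(Z[k],initial=0)-8
        if k.sum():
            p=L[k];print(n,t,k.sum(),np.round(cv2.minAreaRect(p.astype(np.float32))[0],1),"z",np.median(Z[k]))
    k=near&(abs(L[...,1])<20)&(Z>200)&(Z<221);print(n,"mid head",k.sum(),[np.round(v,1) for v in cv2.minAreaRect(L[k].astype(np.float32))])
    c.append(cv2.resize(im[150:290,270:400,::-1],None,fx=3,fy=3,interpolation=3))
cv2.imwrite("pics/e.png",np.hstack(c))
E
```

```text
time_s: 14.15
position: [0.5567, 0.0065, 0.4528]
tool_rot: [[-0.255, 0.967, 0.004], [0.967, 0.255, -0.001], [-0.002, 0.004, -1.0]]
ft_force: [1.0, 0.2, 0.1]
grip_width: 0.043
gripper_force: 0.0
time_s: 15.15
position: [0.3955, 0.2477, 0.4506]
top red 42 [-0.  46.2] z 237.74210766510453
top blue 39 [-1.4  0.6] z 228.17441227925661
top yel 42 [  0.2 -46.3] z 237.68155164418852
top mid head 95 [array([-2. ,  0.3]), array([20.3, 28.4]), np.float64(0.2)]
side red 54 [ 0.7 45.6] z 237.30868475874288
side blue 53 [-1.3 -0.6] z 227.8656480814275
side yel 51 [ -0.2 -45.7] z 237.31462415245875
side mid head 159 [array([-2.6,  0.3]), array([19.5, 27.6]), np.float64(1.7)]
```

View pics/e.png

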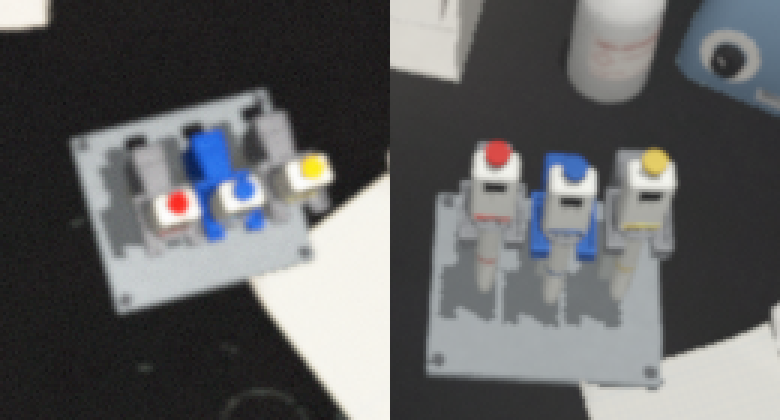

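The blue pipette hangs between the red and yellow ones. It is seated (button at 228 mm), square and within about 2 mm of the cradle axis, and its neighbours haven't moved. Handing in.

```bash
python3 -c "
from rig import *
print(close_job())"
```

```text
the job is handed in; nothing more can be done
None
```

The blue pipette now hangs upright and square in the blue cradle. It was let go only after the cradle took its weight (about 3 N), and neither neighbour moved. The job was handed in at about 15 s, with no verdict returned.

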